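# Close the flow cell on its dowels and hold it shut

### The arm

A 7-joint arm with a two-finger parallel gripper is mounted at the origin on the work surface. World frame = base frame: x ahead of the robot, y to its left, z up, the work surface at z = 0. Lengths are in m, angles in rad, forces in N, time in s.
With the tool pointing down it reaches from about 0.4 to 0.85 m from the base axis. Payload 4.5 kg.
Tool frame: the origin (TCP) lies between the finger pads; the fingertips stand 17 mm ahead of it and the grasp point (between the pads) lies 2 mm behind it (bot.tip_extent is the distance from the TCP to the fingertips, in m); z points along the fingers, y is the line along which they close (so a half turn about z gives the same grasp; the last joint's range is limited). The gripper opens to 88 mm and grips with 3 to 60 N. Pads are 18 mm wide; open, the fingers measure 123 mm over their backs; the gripper's body (75 mm by 187 mm) begins 45 mm behind the grasp point.
Start: joints at [-1.185, 0.689, -0.195, 1.565, 0.157, 0.902, -0.215], TCP at [0.215, 0.587, 0.256] pointing down, gripper open.
Joint ranges: [-3.01, 3.01], [-0.46, 2.08], [-1.47, 1.51], [0.13, 2.56], [-1, 4.14], [0.04, 2.09], [-2.66, 2.66]. Speed limits (rad/s): [2.57, 2.57, 3.14, 3.14, 3.14, 3.14, 3.14].

### API

Orientations are given as a 3x3 rotation matrix whose columns are the frame's x, y, z axes.
In Python, from cell import bot, optics gives the robot as it stands.
- The arm moves only by the tool move_arm, never from a script. Its argument "rows" is a list of rows, each a list of 4 numbers: the shift along the tool's x, y, z in m, then the turn about the tool's z in degrees. A call has 1 to 20 rows; each row is the pose to reach, as a shift and turn from the pose commanded when the call began, along the tool's axes at that moment; what a row does not reach only later rows make up. A row lasts 1/12 s, in which the tool goes at most 41.7 mm and 7.16 degrees, less where a joint would pass 70% of its speed; a pose out of reach is approached as far as the arm can. A call with a gripper value outside its range is refused whole. "jaw" is the opening, from 0 (shut) to 1 (fully open), set as the call begins (left out, the last holds). The fingers move at their own pace and stop on an object; "force" is the grip in N (left out, the last holds). Time passes only in rows, so rows that repeat a pose let the fingers close. It gives the time, the measured TCP pose, the force, the opening and the grip force at its end, in the units of the state.
- bot.get_obs(): the state, without advancing time (a new reading comes with each control period).
- optics.grab_frame(name): name is "scene" or "top"; returns a dict with "pixels" (384x512x3 uint8, blue, green, red), "fx", "fy", "cx", "cy" (pixels), "rvec" (rotation vector, rad) and "tvec" (3), from world to camera coordinates, as OpenCV has them. Camera axes: x right, y down, z forward; pixel columns grow to the right and rows downward; lengths in m; the calibration is good to about 2 mm. A picture is of the moment at which its call begins. There is no depth.
- bot.job_done(): hands the job in; it is judged then, once.
The state is a dict: "time_s": time; "joints": joint angles; "joint_velocities": joint speeds; "effort": joint torques, N m; "position": TCP position; "orientation": TCP orientation; "force": force on the tool from outside, world axes, zero at the start; "torque": the same for the moment, N m; "opening": opening from 0.0 (shut) to 1.0 (fully open); "grip_force": force on a finger pad.
Only numpy, scipy, OpenCV 4.12 (cv2) and the standard library are available. Lean on these libraries where they do the work, as an engineer would, in place of code of your own. Each camera call takes 0.05 s, during which the arm holds its last target. There are 200 camera calls.

### The job

Pick up the upper half of the flow cell (the one with two holed lugs, not the blank cover), lower it gently over the two dowels of the lower half, big hole on big dowel, and press it down against the sprung seal until the faces of the two halves meet. Finish while still holding it pressed shut, so that a colleague can fit the clamps: do not let go. Press only as hard as the seal needs, never slam or ram the halves together, and leave the cover and the other lab ware where they are.

Things in the scene. Friction and masses are not known exactly. Their poses are not given: they have to be found in the camera images.
- upper_grip (a point): Loose upper half of the cell (0.3 kg), flat on the bench: aluminium disc (d 70 mm, 14 mm thick) with a lug at each x end (120 over both, lugs 30 wide, 14 thick) and on top a black grip block, 40 along x, 30 along y, 44 tall. Point: the block's centre, 36 mm above the underside, 22 above the disc. z up; x runs from the small-hole lug to the big-hole lug. Grip the block along y.
- upper_hole (a point): Big through hole (d 17 mm) of the upper half, at its underside, 46 mm towards +x from its centre; the small one (d 13 mm) is 46 mm towards -x.
- lower_face (a point): Lower half, fixed to the bench on a dark 146 x 74 mm base plate, aluminium disc and lugs like the upper half's. Point: centre of its flat top face, 40 mm above the bench. z up, x from the small dowel to the big one. Closed: the upper half's x points the same way and its block's centre is 36 mm above this point.
- big_dowel (a point): Big steel dowel (d 14 mm) of the lower half, at its foot on the top face, 46 mm towards +x from the face's centre; the small one (d 10 mm) is 46 mm towards -x. Both rise 27 mm above the face, the last 9 mm tapered.
- seal (a joint): Sprung black seal disc (d 48 mm) in the middle of the lower half. 0: free, its top 6 mm proud of the face; 0.006 m: level with the face, cell closed. The spring pushes back with 5 N at 0 and 12 N at 0.006 m: the upper half's weight alone does not close the cell, and it opens again when the push stops. More than 60 N between the halves ruins it.
- cover_grip (a point): Blank cover of another cell, loose, not wanted: same disc and grip block as the upper half, but no lugs or holes. Point: centre of its block, 36 mm above the bench. Cover and upper half lie to the left and right of the lower half, either way round.
- beaker: Bystander, loose: clear beaker, 66 mm across, 85 mm tall. Origin: centre of its underside.
- white_bottle: Bystander, loose: white bottle with blue cap, 56 mm across, 130 mm tall. Origin: centre of its underside.
- clamp_ring: Bystander, loose: steel clamp ring, 64 mm across, 12 mm tall. Origin: centre of its underside.
- wrench: Bystander, loose: steel wrench, 150 mm long, lying flat; origin near its middle.
- stopper: Bystander, loose: black rubber stopper, 28 mm across, 28 mm tall. Origin: centre of its underside.
- amber_jar: Bystander, loose: amber glass jar, 64 mm across, 75 mm tall. Origin: centre of its underside.
- small_bottle: Bystander, loose: small white bottle with blue cap, 48 mm across, 90 mm tall. Origin: centre of its underside.
Not all that is in view belongs to the job. What is shaped like the part that bears upper_grip but red is not meant. Leave any brown look-alike of the part that bears lower_face alone.

How it is judged:
By the outcome, as a careful person would: the job done as asked, in the order asked, and still so for the second after the job is handed in, while the arm keeps its last pose, push and grip.
It also fails if it takes over 38 s, if anything falls off the work surface, if the arm or the gripper's body presses on something with over 40 N, if the wrist force passes 120 N, or if a joint passes its speed limit or range.

## Working session

There is one attempt and no reset: what is moved stays moved. The work goes in short steps, Python scripts to look and compute and a tool call to move; the robot and the scene stay as the last step left them, time stands still between calls to the robot, and variables do not carry over. Pictures are saved under pics/ and viewed, at most 10 in all, crops included, and the job is handed in when it is done.

Besides the shell and the picture viewer there is one more tool, called after "Emit:" by a JSON object that holds its "name" and its "arguments", one argument or row to a line. move_arm: Moves the arm, as the interface text tells. Its arguments: {"type":"object","properties":{"rows":{"type":"array"},"jaw":{"type":"number"},"force":{"type":"number"}},"required":["rows"]}

```bash
mkdir -p pics
cat > h.py <<'E'
import numpy as np, cv2
from cell import bot, optics
def ray(f,uv):
    K=np.array([[f["fx"],0,f["cx"]],[0,f["fy"],f["cy"]],[0,0,1]])
    R=cv2.Rodrigues(np.array(f["rvec"],float))[0]; t=np.array(f["tvec"],float).ravel()
    return -R.T@t, R.T@np.linalg.inv(K)@np.array([uv[0],uv[1],1.])
def onz(f,uv,z):
    c,d=ray(f,uv); return c+d*(z-c[2])/d[2]
def proj(f,P):
    K=np.array([[f["fx"],0,f["cx"]],[0,f["fy"],f["cy"]],[0,0,1]])
    return cv2.projectPoints(np.array(P,float).reshape(-1,1,3),np.array(f["rvec"],float),np.array(f["tvec"],float),K,None)[0].reshape(-1,2)
E
python3 - <<'E'
from h import *
import pickle
for n in("scene","top"):
    f=optics.grab_frame(n); pickle.dump(f,open(n+".pkl","wb"))
    cv2.imwrite(f"pics/{n}0.png",cv2.resize(f["pixels"],(800,600),interpolation=cv2.INTER_CUBIC))
    print(n,ray(f,(256,192)),f["fx"])
o=bot.get_obs();print(o)
E
```

```text
scene (array([1.10239177, 0.43312331, 0.66850687]), array([-0.60155129, -0.45661045, -0.65548151])) 367.1459668469128
top (array([0.41481809, 0.01193653, 1.20915498]), array([ 0.11050814, -0.01855177, -0.99370837])) 465.9836181868403
{'time_s': 0.1, 'joints': array([-1.18522325,  0.68990888, -0.19449638,  1.56621613,  0.1573074 ,
        0.90254226, -0.21509078]), 'joint_velocities': array([ 6.28085576e-04, -1.88481293e-03, -8.83513570e-04, -3.24564719e-03,
        3.62063799e-05, -6.20429492e-04, -5.17203662e-04]), 'effort': array([-3.20734660e-03, -5.28499925e+01, -1.27219744e+00, -1.53838921e+01,
       -5.28260123e-02,  1.93212669e-03,  5.43944009e-05]), 'position': array([0.21521987, 0.58619786, 0.25499053]), 'orientation': array([[-9.38787023e-01,  3.44497799e-01, -4.39366919e-04],
       [ 3.44498047e-01,  9.38785626e-01, -1.62618919e-03],
       [-1.47747247e-04, -1.67800635e-03, -9.99998581e-01]]), 'force': array([-0.84188936, -0.30631784, -0.86631971]), 'torque': array([0.04331708, 0.04591588, 0.02419932]), 'grip_force': 0.0, 'opening': 0.9992752922465185}
```

View pics/scene0.png

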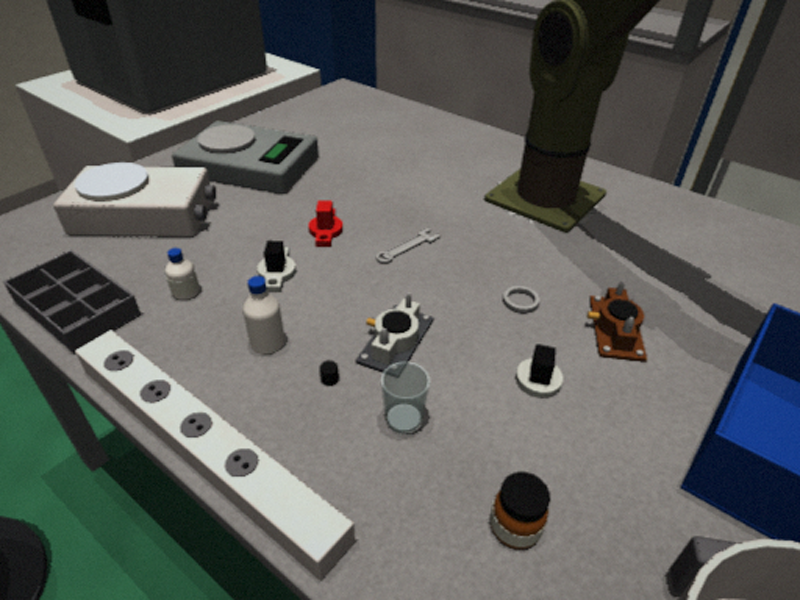

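View pics/top0.png

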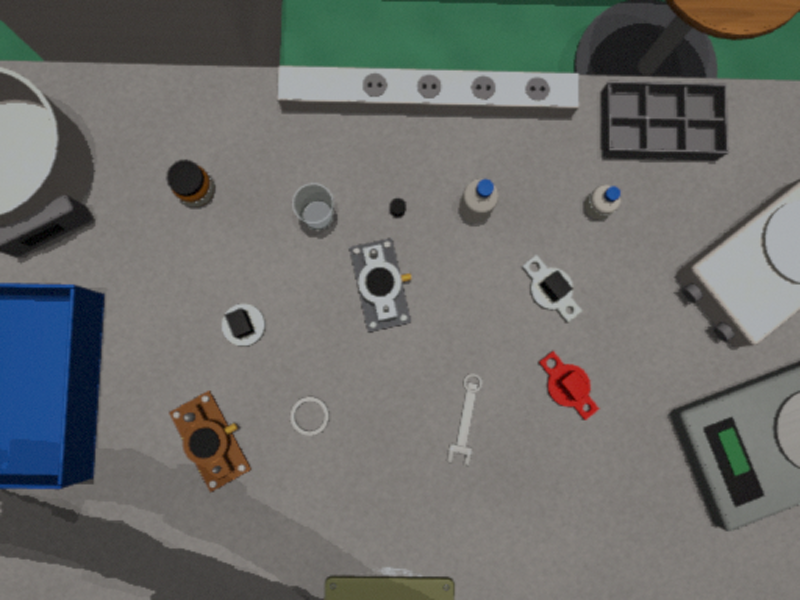

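The scene shows the upper half near (275,262) and the lower half near (397,325). In the top view the upper half is near (552,288), the lower half near (380,283) and the cover near (243,325). I'll zoom in to find the hole and dowel sizes.

Run:
```python
from h import *
import pickle
t=pickle.load(open("top.pkl","rb"))["pixels"]; s=pickle.load(open("scene.pkl","rb"))["pixels"]
def c(im,u,v,w=64,h=64,k=6): 
    return cv2.resize(im[v:v+h,u:u+w],None,fx=k,fy=k*300/384 if 0 else k,interpolation=cv2.INTER_CUBIC)
a=np.hstack([c(t,322,152,66,50),c(t,211,149,66,66)[:300]])
b=np.hstack([c(s,150,142,66,50),c(s,222,184,66,50)])
im=np.vstack([a,b]); print(im.shape); cv2.imwrite("pics/crop1.png",im)
```

```text
(600, 792, 3)
```

View pics/crop1.png

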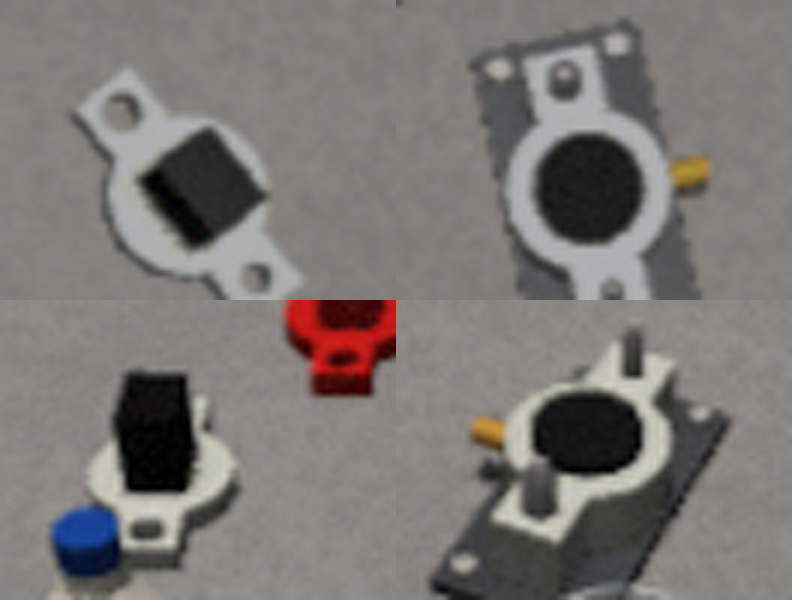

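The crop shows the upper half's big hole at (122,110) and small hole at (256,277). On the lower half the big dowel is at (565,80) and the small one at (612,290). Both big ends point away from the robot.

```bash
cat > meas.py <<'E'
from h import *
import pickle
t=pickle.load(open("top.pkl","rb")); s=pickle.load(open("scene.pkl","rb"))
def blobs(f,u,v,w,h,fn,amin,amax,k=8):
    im=cv2.resize(f["pixels"][v:v+h,u:u+w],None,fx=k,fy=k,interpolation=cv2.INTER_CUBIC).astype(int)
    m=fn(im).astype(np.uint8); n,l,st,c=cv2.connectedComponentsWithStats(m)
    return [((c[i]+.5)/k-.5+[u,v],st[i,4]/k/k,l==i) for i in range(1,n) if amin<st[i,4]/k/k<amax]
E
python3 - <<'E'
from meas import *
g=lambda im:im.mean(2)
for nm,f,b in(("U top",t,(330,157,48,52)),("L top",t,(220,150,46,64)),("U sc",s,(160,148,34,42)),("L sc",s,(228,184,52,54))):
  p=f["pixels"][b[1]:b[1]+b[3],b[0]:b[0]+b[2]].mean(2); print(nm,np.percentile(p,[5,20,50,80,95]).round())
  for nm2,fn,z in (("dark",lambda im:g(im)<70,[.044,.046,.058]),("bright",lambda im:g(im)>135,[.014,.04]),("mid",lambda im:g(im)<135,[.014,.04,.067])):
    for c,a,_ in blobs(f,*b,fn,3,2000): print(nm2,c.round(2),round(a,1),[onz(f,c,zz)[:2].round(4) for zz in z])
E
```

```text
U top [ 41. 125. 128. 134. 173.]
dark [354.99 183.1 ] 226.5 [array([ 0.5719, -0.2602]), array([ 0.5716, -0.2597]), array([ 0.57  , -0.2569])]
bright [352.79 184.51] 492.3 [array([ 0.5721, -0.2615]), array([ 0.5687, -0.2555])]
mid [353.74 182.04] 1951.6 [array([ 0.5786, -0.264 ]), array([ 0.5751, -0.258 ]), array([ 0.5714, -0.2518])]
mid [342.2  169.96] 30.6 [array([ 0.6098, -0.234 ]), array([ 0.6055, -0.2286]), array([ 0.6011, -0.2231])]
mid [364.64 197.72] 19.2 [array([ 0.5382, -0.2921]), array([ 0.5355, -0.2855]), array([ 0.5327, -0.2786])]
L top [ 30.  87. 125. 130. 174.]
dark [238.76 163.59] 4.4 [array([0.6159, 0.035 ]), array([0.6155, 0.035 ]), array([0.6135, 0.0347])]
dark [242.67 179.95] 245.8 [array([0.5743, 0.0243]), array([0.574 , 0.0243]), array([0.5724, 0.0242])]
dark [235.4  193.11] 12.7 [array([0.5406, 0.0419]), array([0.5404, 0.0419]), array([0.5391, 0.0416])]
dark [247.98 204.53] 13.0 [array([0.5124, 0.0098]), array([0.5122, 0.0098]), array([0.5112, 0.0098])]
bright [247.3  155.87] 9.9 [array([0.6418, 0.0139]), array([0.6369, 0.0138])]
bright [242.92 180.82] 485.2 [ar
[... 5110 characters left out ...]
.88] 10.8 [array([0.4703, 0.0275]), array([0.4954, 0.0437]), array([0.5214, 0.0604])]
mid [251.78 218.58] 1383.4 [array([0.5884, 0.0319]), array([0.6089, 0.0479]), array([0.6301, 0.0644])]
mid [251.5  195.78] 10.4 [array([ 0.5216, -0.0226]), array([ 0.5447, -0.0045]), array([0.5686, 0.0143])]
mid [274.85 196.4 ] 5.3 [array([0.4837, 0.0274]), array([0.5082, 0.0436]), array([0.5338, 0.0603])]
mid [232.53 196.61] 5.4 [array([ 0.5565, -0.0597]), array([ 0.5782, -0.0401]), array([ 0.6007, -0.0198])]
mid [276.83 199.14] 3.7 [array([0.4892, 0.038 ]), array([0.5136, 0.0537]), array([0.5389, 0.07  ])]
mid [273.94 229.13] 86.1 [array([0.5825, 0.0964]), array([0.6031, 0.1098]), array([0.6246, 0.1237])]
```

Emit:
{"name": "move_arm", "arguments": {
  "rows": [
    [-0.63,-0.673,0.055,120],
    [-0.63,-0.673,0.055,120],
    [-0.63,-0.673,0.055,120],
    [-0.63,-0.673,0.055,120],
    [-0.63,-0.673,0.055,120],
    [-0.63,-0.673,0.055,120],
    [-0.63,-0.673,0.055,120],
    [-0.63,-0.673,0.055,120],
    [-0.63,-0.673,0.055,120],
    [-0.63,-0.673,0.055,120],
    [-0.63,-0.673,0.055,120],
    [-0.63,-0.673,0.055,120],
    [-0.63,-0.673,0.055,120],
    [-0.63,-0.673,0.055,120],
    [-0.63,-0.673,0.055,120],
    [-0.63,-0.673,0.055,120],
    [-0.63,-0.673,0.055,120],
    [-0.63,-0.673,0.055,120],
    [-0.63,-0.673,0.055,120],
    [-0.63,-0.673,0.055,120]
  ],
  "jaw": 1,
  "force": 40
}}

```text
time_s: 1.77
position: [0.54, -0.1811, 0.2056]
orientation: [[0.768, 0.641, -0.001], [0.641, -0.768, 0.0], [-0.0, -0.001, -1.0]]
force: [1.2, 0.3, -0.3]
opening: 0.998
grip_force: 0.0
```

```bash
cat > go.py <<'E'
# usage: go.py x y z yaw(deg of tool y axis) -> row in tool axes
import sys
from h import *
o=bot.get_obs(); R=np.array(o["orientation"]); p=np.array(o["position"])
x,y,z,a=map(float,sys.argv[1:])
cur=np.degrees(np.arctan2(R[1,1],R[0,1]))
print("t",o["time_s"],"pos",p.round(4),"yaw_y",cur.round(2),"F",np.round(o["force"],1),"open",o["opening"],"grip",o["grip_force"],"j7",o["joints"][6])
print("row",(R.T@(np.array([x,y,z])-p)).round(4),"turn",(cur-a+180)%360-180,"tilt",R[:,2].round(4))
E
python3 go.py .574 -.263 .1 -50.94
```

```text
t 1.7667 pos [ 0.54   -0.1811  0.2056] yaw_y -50.16 F [ 1.2  0.3 -0.3] open 0.9980562617731055 grip 0.0 j7 -0.38730619315565823
row [-0.0263  0.0848  0.1056] turn 0.7827718217494066 tilt [-7.e-04  5.e-04 -1.e+00]
```

Emit:
{"name": "move_arm", "arguments": {
  "rows": [
    [-0.026,0.085,0.03,0.8],
    [-0.026,0.085,0.06,0.8],
    [-0.026,0.085,0.09,0.8],
    [-0.026,0.085,0.105,0.8],
    [-0.026,0.085,0.105,0.8],
    [-0.026,0.085,0.105,0.8],
    [-0.026,0.085,0.105,0.8],
    [-0.026,0.085,0.105,0.8]
  ]
}}

```text
time_s: 2.43
position: [0.5755, -0.2606, 0.1032]
orientation: [[0.776, 0.631, 0.003], [0.631, -0.776, -0.001], [0.002, 0.002, -1.0]]
force: [-0.0, -0.3, 0.9]
opening: 0.999
grip_force: 0.0
```

```bash
python3 go.py .574 -.263 .0355 -50.94
```

```text
t 2.4333 pos [ 0.5755 -0.2606  0.1032] yaw_y -50.88 F [-0.  -0.3  0.9] open 0.9994269780814754 grip 0.0 j7 -0.28869512267889985
row [-0.0028  0.0007  0.0677] turn 0.057291581686712334 tilt [ 3.e-03 -7.e-04 -1.e+00]
```

Emit:
{"name": "move_arm", "arguments": {
  "rows": [
    [-0.003,0.001,0.02,0],
    [-0.003,0.001,0.04,0],
    [-0.003,0.001,0.055,0],
    [-0.003,0.001,0.06,0],
    [-0.003,0.001,0.062,0],
    [-0.003,0.001,0.064,0],
    [-0.003,0.001,0.064,0]
  ]
}}

```text
time_s: 3.02
position: [0.5731, -0.2639, 0.0377]
orientation: [[0.776, 0.63, 0.001], [0.63, -0.776, -0.0], [0.001, 0.001, -1.0]]
force: [-0.1, 0.2, 0.3]
opening: 1.002
grip_force: 0.0
```

```bash
python3 go.py .574 -.263 .0355 -50.94
```

```text
t 3.0167 pos [ 0.5731 -0.2639  0.0377] yaw_y -50.94 F [-0.1  0.2  0.3] open 1.001830758899423 grip 0.0 j7 -0.26878730702053655
row [ 0.0013 -0.0002  0.0022] turn -0.00035032699688031244 tilt [ 1.1e-03 -5.0e-04 -1.0e+00]
```

Emit:
{"name": "move_arm", "arguments": {
  "rows": [
    [0.001,0,0.002,0],
    [0.001,0,0.002,0],
    [0.001,0,0.002,0],
    [0.001,0,0.002,0],
    [0.001,0,0.002,0],
    [0.001,0,0.002,0],
    [0.001,0,0.002,0],
    [0.001,0,0.002,0],
    [0.001,0,0.002,0],
    [0.001,0,0.002,0]
  ],
  "jaw": 0,
  "force": 40
}}

```text
time_s: 3.85
position: [0.5727, -0.2624, 0.035]
orientation: [[0.777, 0.63, -0.001], [0.63, -0.777, 0.002], [-0.0, -0.002, -1.0]]
force: [-1.1, 2.1, 3.2]
opening: 0.337
grip_force: 40.0
```

```bash
python3 go.py .574 -.263 .135 -50.94
```

```text
t 3.85 pos [ 0.5727 -0.2624  0.035 ] yaw_y -50.94 F [-1.1  2.1  3.2] open 0.336633479904269 grip 39.99127473682165 j7 -0.269555572434341
row [ 0.0006  0.0011 -0.1   ] turn -0.0017515740044871109 tilt [-0.0015  0.0015 -1.    ]
```

Emit:
{"name": "move_arm", "arguments": {
  "rows": [
    [0,0,-0.005,0],
    [0,0,-0.02,0],
    [0,0,-0.04,0],
    [0,0,-0.06,0],
    [0,0,-0.08,0],
    [0,0,-0.1,0],
    [0,0,-0.11,0],
    [0,0,-0.11,0]
  ]
}}

```text
time_s: 4.52
position: [0.575, -0.2643, 0.1482]
orientation: [[0.777, 0.63, 0.005], [0.63, -0.777, -0.003], [0.002, 0.005, -1.0]]
force: [0.2, -0.4, -3.0]
opening: 0.337
grip_force: 40.0
```

```bash
python3 go.py .574 .024 .143 -76.4
```

```text
t 4.5167 pos [ 0.575  -0.2643  0.1482] yaw_y -50.97 F [ 0.2 -0.4 -3. ] open 0.33740166399552596 grip 39.99401620589197 j7 -0.29733225351170006
row [ 0.1808 -0.2246  0.0045] turn 25.430497013801073 tilt [ 0.0053 -0.0026 -1.    ]
```

Emit:
{"name": "move_arm", "arguments": {
  "rows": [
    [0.01,-0.012,0,2],
    [0.03,-0.037,0,5],
    [0.05,-0.062,0,8],
    [0.075,-0.093,0,11],
    [0.1,-0.124,0,15],
    [0.12,-0.149,0,18],
    [0.14,-0.174,0,21],
    [0.16,-0.199,0,24],
    [0.175,-0.217,0,25.4],
    [0.181,-0.225,0,25.4],
    [0.181,-0.225,0,25.4],
    [0.181,-0.225,0,25.4],
    [0.181,-0.225,0,25.4],
    [0.181,-0.225,0,25.4]
  ]
}}

```text
time_s: 5.68
position: [0.5722, 0.0227, 0.1452]
orientation: [[0.973, 0.233, 0.0], [0.233, -0.973, -0.002], [-0.0, 0.002, -1.0]]
force: [0.3, 0.2, -3.6]
opening: 0.336
grip_force: 40.0
```

```bash
python3 go.py .574 .024 .11 -76.4
python3 - <<'E'
from h import *
import pickle
fs=[]
for n in("scene","top"):
    f=optics.grab_frame(n); pickle.dump(f,open(n+"1.pkl","wb"))
    c=proj(f,[.574,.024,.1])[0].astype(int); print(n,c)
    x,y=c-[33,38]; fs.append(cv2.resize(f["pixels"][y:y+85,x:x+66],None,fx=6,fy=6,interpolation=cv2.INTER_CUBIC)); print(x,y)
cv2.imwrite("pics/c2.png",np.hstack(fs))
E
```

```text
t 5.6833 pos [0.5722 0.0227 0.1452] yaw_y -76.56 F [ 0.3  0.2 -3.6] open 0.3364225578511981 grip 39.994111731648445 j7 -0.967536509448543
row [ 0.0021 -0.0009  0.0352] turn -0.15525851785608324 tilt [ 2.0e-04 -1.7e-03 -1.0e+00]
scene [253 188]
220 150
top [242 176]
209 138
```

View pics/c2.png

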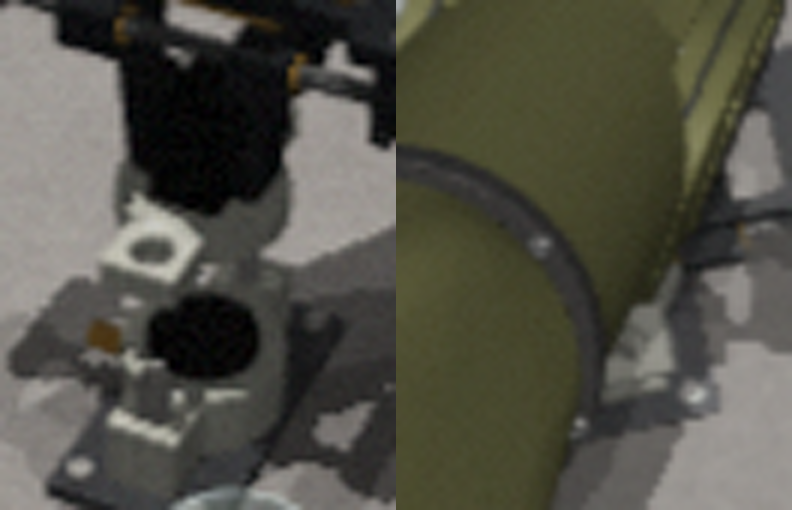

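The scene view shows the big-hole lug with its hole at crop (152,250). The small dowel and most of the lower half's front are visible below it. The arm blocks the top view. I'll compare the hole's measured position with where it should be.

Run:
```python
from meas import *
f=pickle.load(open("scene1.pkl","rb")); o=bot.get_obs(); p=o["position"]; R=np.array(o["orientation"])
zt=p[2]-.0348+.014
hole=p+R[:,0]*(.0466); print("pred hole",hole[:2].round(4),proj(f,[hole[0],hole[1],zt]))
for th in (90,110,130):
  for c,a,_ in blobs(f,236,182,20,20,lambda im:im.mean(2)<th,6,60): print(th,c.round(2),round(a,1),onz(f,c,zt)[:2].round(4))
print("pre: top-view hole in scene",proj(s,[.6098,-.234,.014]))
for th in (90,110,130):
  for c,a,_ in blobs(s,166,172,16,14,lambda im:im.mean(2)<th,6,60): print(th,c.round(2),round(a,1),onz(s,c,.014)[:2].round(4))
# dowels / seal in scene original
print("seal pred",proj(s,[[.574,.0243,.046]]))
ax=np.array([np.cos(np.radians(13.6)),np.sin(np.radians(13.6))])
for sg in(1,-1):
  q=np.array([.574,.0243])+sg*.046*ax; print("dowel foot/tip",proj(s,[[*q,.04],[*q,.067]]).round(2).tolist(),"top",proj(t,[[*q,.04],[*q,.067]]).round(2).tolist())
im=s["pixels"].mean(2).astype(int); print(im[208:222,240:252])
print(im[186:208,256:266])
```

```text
pred hole [0.6176 0.0343] [[245.17231939 191.59629968]]
90 [240.04 183.63] 8.5 [0.6033 0.0072]
90 [244.83 191.4 ] 16.3 [0.6175 0.0333]
110 [239.98 183.91] 13.1 [0.6042 0.0078]
110 [244.85 191.36] 21.9 [0.6174 0.0333]
130 [244.87 191.32] 27.3 [0.6173 0.0332]
pre: top-view hole in scene [[173.08019132 180.08223498]]
90 [175.73 172.57] 23.4 [ 0.5817 -0.2538]
90 [173.97 180.04] 10.5 [ 0.6081 -0.2322]
110 [175.71 172.63] 25.3 [ 0.582  -0.2536]
110 [173.98 179.97] 13.9 [ 0.6079 -0.2324]
130 [175.66 172.7 ] 27.4 [ 0.5823 -0.2535]
130 [173.99 179.92] 17.4 [ 0.6077 -0.2326]
seal pred [[253.17556092 204.89638174]]
dowel foot/tip [[245.09, 218.44], [245.1, 210.35]] top [[238.78, 162.76], [238.6, 160.88]]
dowel foot/tip [[260.65, 195.66], [260.95, 187.69]] top [[246.63, 197.95], [246.63, 196.89]]
[[150 187 191 192 124  23  19  22  20  22  19  18]
 [146 185 189 189 158  77  21  21  20  16  21  21]
 [121 173 193 193 164 140 117  61  15  16  18  21]
 [ 73 129 180 169 126 116 107  63  21   9  13  14]
 [ 54  75 111 108  87  95  93  75  58  39  20   2]
 [ 53  59  83  81  76  83  85  75  95 146 165 143
[... 657 characters left out ...]
13 136 137]
 [147 172 191 142  75  64  58 116 139 134]
 [161 183 192 142  70  61  56 149 182 179]
 [178 189 193 139  60  56  51 156 194 191]
 [189 195 192 135  55  54  51 153 193 189]
 [191 194 195 145  73  55  58 150 190 192]
 [194 194 194 183 172 172 175 186 190 191]
 [178 196 192 194 194 195 195 193 190 164]
 [ 85 107 141 182 194 194 192 190 176 119]
 [ 21  26  59  96 143 179 191 192 151  79]
 [ 19  22  25  31  56 108 175 193 152  80]
 [ 23  20  16  25  19  37 157 193 184 140]
 [ 22  23  21  19  18  16 104 170 188 179]
 [ 20  22  17  17  22  24  39 148 189 187]
 [ 21  18  19  21  21  21  21 140 186 188]
 [ 19  23  20  22  20  15  21 144 186 189]
 [ 18  19  18  22  21  22  20 144 188 191]]
```

```bash
python3 go.py .5731 .0247 .107 -76.4
```

```text
t 5.7833 pos [0.5722 0.0235 0.1452] yaw_y -76.52 F [ 0.5  0.5 -3.3] open 0.3382696441493472 grip 39.994134809821844 j7 -0.9677233368728474
row [ 0.0011 -0.001   0.0382] turn -0.11691808133730319 tilt [ 2.e-04 -9.e-04 -1.e+00]
```

Emit:
{"name": "move_arm", "arguments": {
  "rows": [
    [0.001,-0.001,0.01,-0.1],
    [0.001,-0.001,0.02,-0.1],
    [0.001,-0.001,0.03,-0.1],
    [0.001,-0.001,0.037,-0.1],
    [0.001,-0.001,0.037,-0.1],
    [0.001,-0.001,0.037,-0.1],
    [0.001,-0.001,0.037,-0.1],
    [0.001,-0.001,0.037,-0.1],
    [0.001,-0.001,0.037,-0.1]
  ]
}}

```text
time_s: 6.53
position: [0.5733, 0.0268, 0.1085]
orientation: [[0.971, 0.238, 0.001], [0.238, -0.971, 0.0], [0.001, 0.0, -1.0]]
force: [-0.2, 0.6, -2.7]
opening: 0.337
grip_force: 40.0
```

```bash
python3 go.py .5734 .0245 .107 -76.4
python3 - <<'E'
from meas import *
o=bot.get_obs(); f=optics.grab_frame("scene"); o2=bot.get_obs(); p=(np.array(o["position"])+o2["position"])/2; R=np.array(o["orientation"])
p=np.array(o["position"]);zt=p[2]-.0348+.014
hole=p+R[:,0]*(.0466); c=proj(f,[hole[0],hole[1],zt])[0];print(o["position"],o2["position"],"pred hole",hole[:2].round(4),c)
for th in (90,110,130):
  for c,a,_ in blobs(f,236,190,20,24,lambda im:im.mean(2)<th,6,80): print(th,c.round(2),round(a,1),onz(f,c,zt)[:2].round(4))
x,y=215,150
cv2.imwrite("pics/c3.png",cv2.resize(f["pixels"][y:y+80,x:x+80],None,fx=7,fy=7,interpolation=cv2.INTER_CUBIC))
E
```

```text
t 6.5333 pos [0.5733 0.0268 0.1085] yaw_y -76.25 F [-0.2  0.6 -2.7] open 0.3371925487417565 grip 39.99419180676341 j7 -0.9430474525227206
row [-0.0004  0.0023  0.0015] turn 0.1468979903815466 tilt [ 1.e-03  1.e-04 -1.e+00]
[0.57326343 0.02680921 0.10853133] [0.57321942 0.02681269 0.10849286] pred hole [0.6185 0.0379] [246.07467782 204.38290241]
90 [237.28 201.05] 15.3 [0.6228 0.0147]
90 [245.89 204.5 ] 18.7 [0.6191 0.0378]
110 [245.91 204.39] 23.9 [0.6188 0.0376]
130 [245.91 204.32] 28.8 [0.6186 0.0374]
```

View pics/c3.png

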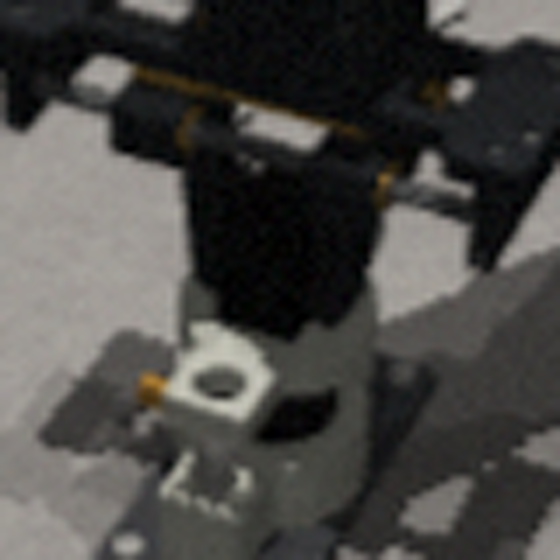

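The picture shows the big-hole lug at (218,382), above the dowel at about (210,480). The hole is within 0.3 mm of its predicted position. I'll shift about 2 mm in y and start the descent.

Emit:
{"name": "move_arm", "arguments": {
  "rows": [
    [-0.0003,0.002,0.001,0.15],
    [-0.0003,0.002,0.001,0.15],
    [-0.0003,0.002,0.003,0.15],
    [-0.0003,0.002,0.003,0.15],
    [-0.0003,0.002,0.003,0.15],
    [-0.0003,0.002,0.003,0.15]
  ]
}}

```text
time_s: 7.08
position: [0.5731, 0.0248, 0.105]
orientation: [[0.972, 0.235, -0.0], [0.235, -0.972, 0.0], [-0.0, -0.0, -1.0]]
force: [0.4, 0.7, -2.3]
opening: 0.336
grip_force: 40.0
```

```bash
python3 go.py .5731 .0247 .098 -76.4
```

```text
t 7.0833 pos [0.5731 0.0248 0.105 ] yaw_y -76.4 F [ 0.4  0.7 -2.3] open 0.33582169571824316 grip 39.99399262480438 j7 -0.94000007806996
row [0.     0.0001 0.007 ] turn -0.0023447420046522893 tilt [-2.e-04  1.e-04 -1.e+00]
```

Aligned on target. Lowering slowly over the tapers.

Emit:
{"name": "move_arm", "arguments": {
  "rows": [
    [0,0,0.001,0],
    [0,0,0.002,0],
    [0,0,0.003,0],
    [0,0,0.004,0],
    [0,0,0.005,0],
    [0,0,0.006,0],
    [0,0,0.007,0],
    [0,0,0.007,0],
    [0,0,0.007,0]
  ]
}}

```text
time_s: 7.83
position: [0.5731, 0.0248, 0.098]
orientation: [[0.972, 0.235, -0.0], [0.235, -0.972, 0.0], [-0.0, -0.0, -1.0]]
force: [-0.2, -0.1, -3.1]
opening: 0.34
grip_force: 40.0
```

```bash
python3 go.py .5731 .0247 .09 -76.4
```

```text
t 7.8333 pos [0.5731 0.0248 0.098 ] yaw_y -76.4 F [-0.2 -0.1 -3.1] open 0.33959765160760236 grip 39.99398033134639 j7 -0.9353852276472981
row [0.     0.0001 0.008 ] turn -0.0043380775811385774 tilt [-1.e-04  1.e-04 -1.e+00]
```

Emit:
{"name": "move_arm", "arguments": {
  "rows": [
    [0,0,0.001,0],
    [0,0,0.002,0],
    [0,0,0.003,0],
    [0,0,0.004,0],
    [0,0,0.005,0],
    [0,0,0.006,0],
    [0,0,0.007,0],
    [0,0,0.008,0],
    [0,0,0.008,0],
    [0,0,0.008,0]
  ]
}}

```text
time_s: 8.67
position: [0.5731, 0.0248, 0.09]
orientation: [[0.972, 0.235, -0.0], [0.235, -0.972, 0.0], [-0.0, -0.0, -1.0]]
force: [-0.1, -0.2, -3.3]
opening: 0.332
grip_force: 40.0
```

```bash
python3 -c "
from cell import bot;o=bot.get_obs();print(o['position'],o['force'],o['torque'])"
```

```text
[0.57308284 0.0247868  0.09001015] [-0.07196628 -0.23842105 -3.33257861] [-0.02941335  0.17407331 -0.01947962]
```

Emit:
{"name": "move_arm", "arguments": {
  "rows": [
    [0,0,0.001,0],
    [0,0,0.002,0],
    [0,0,0.003,0],
    [0,0,0.004,0],
    [0,0,0.005,0],
    [0,0,0.006,0],
    [0,0,0.007,0],
    [0,0,0.008,0],
    [0,0,0.0085,0],
    [0,0,0.009,0],
    [0,0,0.0095,0],
    [0,0,0.01,0],
    [0,0,0.01,0]
  ]
}}

```text
time_s: 9.75
position: [0.5731, 0.0248, 0.0804]
orientation: [[0.972, 0.235, 0.0], [0.235, -0.972, 0.0], [0.0, -0.0, -1.0]]
force: [-0.6, 0.1, 1.8]
opening: 0.338
grip_force: 40.0
```

Emit:
{"name": "move_arm", "arguments": {
  "rows": [
    [0,0,0.0005,0],
    [0,0,0.001,0],
    [0,0,0.0015,0],
    [0,0,0.002,0],
    [0,0,0.0025,0],
    [0,0,0.003,0],
    [0,0,0.0035,0],
    [0,0,0.004,0],
    [0,0,0.004,0]
  ]
}}

```text
time_s: 10.5
position: [0.5732, 0.0247, 0.0763]
orientation: [[0.972, 0.235, 0.0], [0.235, -0.972, 0.0], [0.0, -0.0, -1.0]]
force: [-2.0, -0.4, 6.8]
opening: 0.338
grip_force: 40.0
```

Emit:
{"name": "move_arm", "arguments": {
  "rows": [
    [0,0,0.0003,0],
    [0,0,0.0006,0],
    [0,0,0.0009,0],
    [0,0,0.0012,0],
    [0,0,0.0014,0],
    [0,0,0.0014,0],
    [0,0,0.0014,0]
  ]
}}

```text
time_s: 11.08
position: [0.5732, 0.0248, 0.0751]
orientation: [[0.972, 0.235, 0.0], [0.235, -0.972, 0.0], [0.0, -0.0, -1.0]]
force: [-3.4, 0.9, 7.6]
opening: 0.334
grip_force: 40.0
```

Emit:
{"name": "move_arm", "arguments": {
  "rows": [
    [0,0,0.0002,0],
    [0,0,0.0004,0],
    [0,0,0.0006,0],
    [0,0,0.0008,0],
    [0,0,0.0008,0],
    [0,0,0.0008,0]
  ]
}}

```text
time_s: 11.58
position: [0.5731, 0.0247, 0.0749]
orientation: [[0.972, 0.235, 0.0], [0.235, -0.972, 0.001], [0.001, -0.0, -1.0]]
force: [-3.2, 0.6, 12.8]
opening: 0.333
grip_force: 40.0
```

Emit:
{"name": "move_arm", "arguments": {
  "rows": [
    [0,0,0.0002,0],
    [0,0,0.0004,0],
    [0,0,0.0005,0],
    [0,0,0.0005,0],
    [0,0,0.0005,0],
    [0,0,0.0005,0],
    [0,0,0.0005,0]
  ]
}}

```text
time_s: 12.17
position: [0.5731, 0.0247, 0.0749]
orientation: [[0.972, 0.235, 0.001], [0.235, -0.972, 0.001], [0.001, -0.001, -1.0]]
force: [-4.5, 1.1, 17.6]
opening: 0.335
grip_force: 40.0
```

Run:
```python
from h import *
f=optics.grab_frame("scene"); o=bot.get_obs(); print(o["position"],o["force"],o["torque"],o["orientation"][:,2])
x,y=215,160
cv2.imwrite("pics/c4.png",cv2.resize(f["pixels"][y:y+80,x:x+80],None,fx=7,fy=7,interpolation=cv2.INTER_CUBIC))
```

```text
[0.57313446 0.02474866 0.07488976] [-3.45668558  0.91244178 16.81539009] [0.29663146 1.15703763 0.02116317] [ 6.05189840e-04  8.36541660e-04 -9.99999467e-01]
```

View pics/c4.png

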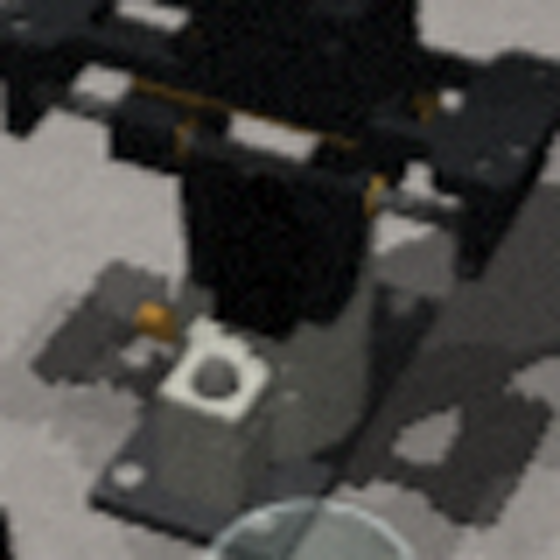

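The halves are shut: no gap shows, and the big dowel sits in its hole at (215,378). TCP z holds at 74.9 mm, the tilt is below 0.1° and the push on the halves is about 20 N.

```bash
python3 -c "
from cell import bot;print(bot.job_done())"
```

```text
the job is handed in; nothing more can be done
None
```

The upper half is on its dowels, big hole on big dowel, and the gripper is still holding it shut with about 20 N; I handed the job in at about 12 s, and the cover and other lab ware were not touched.

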